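# Raise and hold the plunger of the filling press

### The arm

A 7-joint arm with a two-finger parallel gripper is mounted at the origin on the work surface. World frame = base frame: x ahead of the robot, y to its left, z up, the work surface at z = 0. Lengths are in m, angles in rad, forces in N, time in s.
With the tool pointing down it reaches from about 0.425 to 0.925 m from the base axis. Payload 6.8 kg.
Tool frame: the origin (TCP) lies on the mounting face of the last link; the fingertips stand 173 mm ahead of it and the grasp point (between the pads) lies 155 mm ahead of it; z points along the fingers, y is the direction in which the jaws open and shut (so a half turn about z gives the same grasp; the last joint's range is limited). The gripper opens to 85 mm and grips with 20 to 120 N. Pads are 22 mm wide; open, the fingers measure 114 mm over their backs; the gripper's body (76 mm by 85 mm) begins 54 mm behind the grasp point. The pads swing forward as they close: fully open they stand 13 mm farther back than shut.
Start: joints at [-1.271, 0.477, 0.022, 1.555, -0.011, 1.109, -0.083], TCP at [0.268, 0.62, 0.405] pointing down, gripper open.
Joint ranges: [-2.96, 2.96], [-0.34, 2.1], [-1.41, 1.46], [0.24, 2.44], [-1.37, 4.51], [0.17, 1.92], [-2.96, 2.96]. Speed limits (rad/s): [2.39, 2.39, 3.14, 3.14, 3.14, 3.14, 3.14].

### API

Orientations are given as a unit quaternion [w, x, y, z].
In Python, from station import sensors, read_camera, bot gives the robot as it stands. The module is installed in compiled form; this text tells all that it offers.
- The arm moves only by the tool play_rows, never from a script. Its argument "commands" is a list of rows, each a list of 4 numbers: the shift along the tool's x, y, z in m, then the turn about the tool's z in degrees. A call has 1 to 20 rows; each row shifts and turns the commanded pose from where the row before left it, along the tool's axes as they then stand; what a row does not reach is not made up. A row lasts 1/10 s, in which the tool goes at most 50 mm and 8.59 degrees, less where a joint would pass 70% of its speed; a pose out of reach is approached as far as the arm can. A call with a gripper value outside its range is refused whole. "claw" is the finger opening in m, from 0 to 0.0854, set as the call begins (left out, the last holds). The fingers move at their own pace and stop on an object; "force" is the grip in N (left out, the last holds). Time passes only in rows, so rows that do not move let the fingers close. It gives the time, the measured TCP pose, the force and the opening at its end, in the units of the state.
- sensors.get_obs(): the state, without advancing time (a new reading comes with each control period).
- read_camera(name): name is "scene" or "side" or "wrist"; returns a dict with "frame" (400x640x3 uint8, blue, green, red), "depth" (400x640 float32, m along the optical axis (not along the pixel's ray), 0 where there is no reading), "fx", "fy", "cx", "cy" (pixels), "rvec" (rotation vector, rad) and "tvec" (3), from world to camera coordinates, as OpenCV has them; the wrist camera has in their place "T_tool_cam" (4x4, takes a point from camera to tool coordinates, whose origin is the TCP and whose axes are the flange's). Camera axes: x right, y down, z forward; pixel columns grow to the right and rows downward; lengths in m; the calibration is good to about 2 mm. The wrist camera is an equidistant fisheye: a pixel r from the principal point sees the ray r / f radians off the axis. A picture is of the moment at which its call begins: read the wrist's pose just before it.
- bot.hand_in(): hands the job in, once; it reports no verdict.
The state is a dict: "t": time; "q": joint angles; "joint_vel": joint speeds; "joint_torque": joint torques, N m; "eef_pos": TCP position; "tool_rot": TCP orientation; "contact_force": force on the tool from outside, world axes, zero at the start; "torque": the same for the moment, N m; "gripper_width": opening from 0.0 (shut) to 1.0 (fully open).
Only numpy, scipy, OpenCV 4.12 (cv2) and the standard library are available. Lean on these libraries where they do the work, as an engineer would, in place of code of your own. Each camera call takes 0.05 s, during which the arm holds its last target.

### The job

At the rolled-rice stall, ready the bench filling press for loading: fold its hinged keeper plate right over onto its back, clear of the plunger, then draw the plunger straight up out of the barrel by its knob until the scored line around the piston is level with the barrel's rim (60 mm up). Do not pull it any further out; finish while still holding the plunger up at that height, and leave the things around the press where they are.

Things in the scene. Friction and masses are not known exactly. Their poses are not given: they have to be found in the camera images.
- press: Fixed filling press on a green board (12 mm thick, on the work surface). Origin: centre of the underside of its white 150 x 150 x 12 mm foot, on the bore axis; z up. Turned about the vertical by up to 0.5 rad. A loading chute leaves the barrel on the +x side (to x = 75 mm, up to 100 mm high), a short spout on the -x side (to x = -69 mm, 40 mm high)
- rim (a point): Centre of the mouth of the upright steel barrel, on the bore axis in the plane of the rim, 116 mm above the press's origin; axes as press. Barrel 56 mm outer diameter; bore 36 mm diameter, 98 mm deep
- keeper (a joint): Keeper plate angle, rad: 0 = shut, level over the plunger's knob, which then cannot rise (so it starts); grows as the bar swings up and over; 1.57 = upright; 3.0 = end stop, on its back beyond the hinge (+y side). Free hinge with a little friction: it falls shut or open by its own weight (0.16 kg) on either side of upright
- keeper_hinge (a point): Middle of the keeper's hinge line, parallel to the press's x axis at y = +58 mm, 168 mm above the press's origin, between two 10 x 16 mm posts at x = +-52 mm that reach up to 177 mm. The steel keeper plate is 90 mm along the hinge, 4 mm thick, and reaches from 4 to 80 mm from the hinge line
- keeper_bar (a point): Middle of the keeper's round grip bar, 10 mm in diameter, 90 mm long, parallel to the hinge and 120 mm from it, on two 8 mm wide arms at its ends (74 mm clear between them, 35 mm gap between bar and plate). Shut, it is at press x = 0, y = -62 mm, 168 mm above the press's origin, nothing under it down to the foot
- plunger: Loose steel plunger standing in the bore, 0.35 to 0.65 kg. Origin: centre of its lower end; z up its axis. Piston 34 mm diameter, 98 mm long, a dark scored line around it 60 mm below its upper end; then a neck 18 mm in diameter, 14 mm long, then a black knob 34 mm in diameter, 30 mm tall. It drops back if let go
- shoulder (a point): Centre of the piston's upper end, 98 mm above the plunger's origin; level with the rim when the plunger is fully down, 60 mm above the rim when the scored line is level with the rim
- knob (a point): Centre of the plunger's knob, 127 mm above the plunger's origin and 29 mm above the rim when fully down; the knob's underside is then 14 mm above the rim
- knife: Bystander: kitchen knife lying flat, black handle, 310 mm long overall and 18 mm high at most. Origin at the bolster, blade to its +x
- tub: Bystander: clear plastic tub, 110 x 150 x 60 mm, origin under its centre
- bowl: Bystander: steel bowl, 110 mm across, 45 mm high, origin under its centre
- jar: Bystander: amber jar with steel cap, 60 mm across, 90 mm high, origin under its centre

How it is judged:
By the outcome, as a careful person would: the job done as asked, in the order asked, and still so for the second after the job is handed in, while the arm keeps its last pose, push and grip.
It also fails if it takes over 51 s, if anything falls off the work surface, if the arm or the gripper's body presses on something with over 40 N, if the wrist force passes 120 N, or if a joint passes its speed limit or range.

## Working session

There is one attempt and no reset: what is moved stays moved. The work goes in short steps, Python scripts to look and compute and a tool call to move; the robot and the scene stay as the last step left them, time stands still between calls to the robot, and variables do not carry over. Pictures are saved under pics/ and viewed, and the job is handed in when it is done.

Besides the shell and the picture viewer there is one more tool, called after ">>>" by a JSON object that holds its "api" and its "payload", one argument or row to a line. play_rows: Moves the arm, as the interface text tells. Its arguments: {"type":"object","properties":{"commands":{"type":"array"},"claw":{"type":"number"},"force":{"type":"number"}},"required":["commands"]}

```bash
mkdir -p pics
python3 - <<'E'
from station import sensors, read_camera
import cv2, numpy as np, pickle
o=sensors.get_obs(); print(o)
for n in ["scene","side","wrist"]:
    c=read_camera(n); cv2.imwrite(f"pics/{n}0.png",c["frame"]); pickle.dump(c,open(f"{n}0.pkl","wb"))
    print({k:v for k,v in c.items() if k not in("frame","depth")})
E
```

```text
{'t': 0.0, 'q': array([-1.27110389,  0.47780434,  0.02233809,  1.55647158, -0.01150645,
        1.10934895, -0.08310983]), 'joint_vel': array([-0.00123449, -0.0009734 ,  0.00069797,  0.00067535, -0.00079337,
       -0.000494  ,  0.00082892]), 'joint_torque': array([-8.49341359e-04, -5.96459413e+01,  1.60752095e+00, -2.81205386e+01,
        1.23738527e-02,  9.10616247e-03,  2.01133821e-05]), 'eef_pos': array([0.26757037, 0.61938567, 0.40371406]), 'tool_rot': array([-1.25672513e-04,  2.02481309e-01,  9.79285665e-01, -9.43728114e-04]), 'contact_force': array([-0.42849555, -0.14890138,  0.13371759]), 'torque': array([-0.06709746,  0.01399671, -0.00054952]), 'gripper_width': 1.0012921489929039}
{'fx': 462.78684220362254, 'fy': 462.78684220362254, 'cx': 312.6290135995306, 'cy': 192.26301984747158, 'rvec': array([ 1.56595764,  1.77249738, -0.88919141]), 'tvec': array([ 0.07122486, -0.2499887 ,  1.59244924])}
{'fx': 374.5826826354182, 'fy': 374.5826826354182, 'cx': 323.66778808293975, 'cy': 201.92524806502504, 'rvec': array([ 2.14850714, -0.37412848,  0.18369033]), 'tvec': array([-0.62370888,  0.24941411,  0.78116461])}
{'fx': 309.70691628693146, 'fy': 309.70691628693146, 'cx': 320.71075147311603, 'cy': 201.14403085085786, 'T_tool_cam': array([[ 2.95566729e-04, -9.49138514e-01, -3.14858688e-01,
         8.14450114e-02],
       [ 9.99999594e-01,  5.48531272e-04, -7.14814474e-04,
         4.97024137e-04],
       [ 8.51167784e-04, -3.14858349e-01,  9.49138291e-01,
         3.14511359e-02],
       [ 0.00000000e+00,  0.00000000e+00,  0.00000000e+00,
         1.00000000e+00]])}
```

View pics/scene0.png

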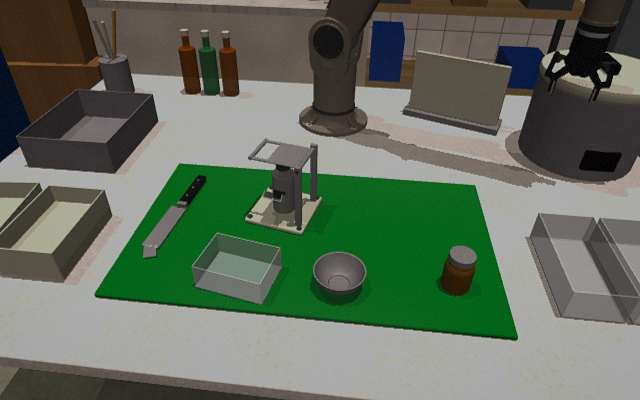

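View pics/side0.png

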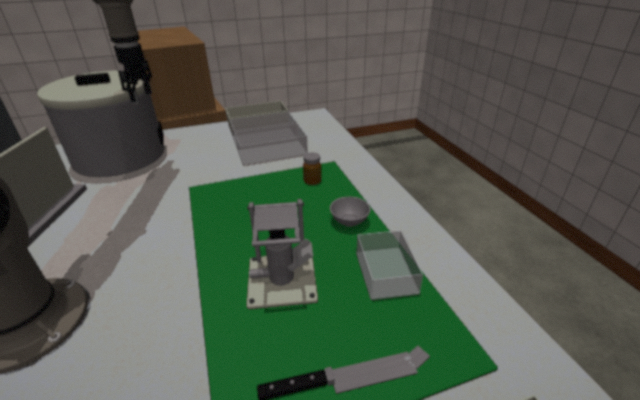

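View pics/wrist0.png

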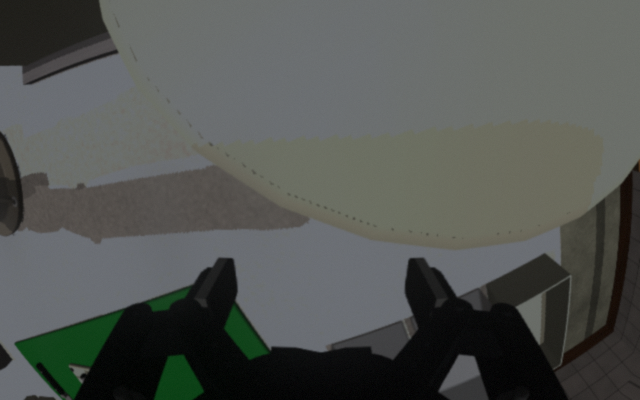

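```bash
cat > h.py <<'E'
import numpy as np, cv2, pickle
def cloud(c):
    h,w=c["depth"].shape; v,u=np.mgrid[:h,:w]; d=c["depth"].astype(float)
    P=np.stack([(u-c["cx"])/c["fx"]*d,(v-c["cy"])/c["fy"]*d,d],-1)
    R,_=cv2.Rodrigues(np.array(c["rvec"])); W=(P-c["tvec"])@R
    W[d==0]=np.nan; return W
def proj(c,X):
    return cv2.projectPoints(np.array(X,float).reshape(-1,3),np.array(c["rvec"]),np.array(c["tvec"]),np.array([[c["fx"],0,c["cx"]],[0,c["fy"],c["cy"]],[0,0,1.]]),None)[0].reshape(-1,2)
E
python3 - <<'E'
from h import *
for n in ["scene","side"]:
    c=pickle.load(open(n+"0.pkl","rb")); W=cloud(c); P=W.reshape(-1,3); P=P[~np.isnan(P[:,0])]
    b=P[(P[:,0]>.35)&(P[:,0]<.95)&(P[:,1]>-.4)&(P[:,1]<.4)]
    print(n,len(b))
    for lo,hi in [(.005,.018),(.018,.032),(.16,.2)]:
        s=b[(b[:,2]>lo)&(b[:,2]<hi)]
        print(lo,hi,len(s),s.min(0) if len(s) else 0,s.max(0) if len(s) else 0)
    s=b[(b[:,2]>.165)&(b[:,2]<.2)].astype(np.float32)
    print("top z med",np.median(s[:,2])); print(cv2.minAreaRect(s[:,:2].copy()))
    f=c["frame"][...,::1]
    img=c["frame"]; 
    r=(slice(130,240),slice(235,335)) if n=="scene" else (slice(190,315),slice(235,330))
    cv2.imwrite(f"pics/{n}0z.png",cv2.resize(img[r],None,fx=5,fy=5 if n=="scene" else 4.5,interpolation=cv2.INTER_CUBIC))
E
```

```text
scene 71800
0.005 0.018 40303 [ 0.35001872 -0.39997929  0.00500356] [0.85329063 0.39998681 0.0179981 ]
0.018 0.032 3490 [ 0.42886889 -0.37813208  0.01800042] [0.8369632  0.34301159 0.0319991 ]
0.16 0.2 1151 [ 0.47569014 -0.15453853  0.16001322] [ 0.60726278 -0.00346686  0.19100595]
top z med 0.18210503
((0.5362837314605713, -0.08102346956729889), (0.13353294134140015, 0.11764021217823029), 77.11548614501953)
side 57738
0.005 0.018 39513 [ 0.35000173 -0.39997658  0.00664852] [0.8500308  0.39988631 0.01799409]
0.018 0.032 4331 [ 0.42641069 -0.37742615  0.01800144] [0.83222793 0.31700466 0.03199876]
0.16 0.2 1683 [ 0.4732412  -0.15448098  0.1601549 ] [ 0.60303819 -0.00326768  0.18965848]
top z med 0.18106967
((0.5304288864135742, -0.08109329640865326), (0.1338530033826828, 0.12070680409669876), 76.70162200927734)
```

```bash
cat > fit.py <<'E'
from h import *
from scipy.optimize import minimize
from scipy.spatial import cKDTree
def rect(x0,x1,y0,y1,s=.002):
    X,Y=np.meshgrid(np.arange(x0,x1+1e-9,s),np.arange(y0,y1+1e-9,s)); return np.c_[X.ravel(),Y.ravel()]
top=np.vstack([rect(-.045,.045,-.022,.054),rect(-.045,.045,-.066,-.058),rect(-.045,-.037,-.06,-.022),rect(.037,.045,-.06,-.022),rect(-.057,-.047,.05,.066),rect(.047,.057,.05,.066)])
foot=rect(-.075,.075,-.075,.075)
def tr(p,M): 
    c,s=np.cos(p[2]),np.sin(p[2]); return M@np.array([[c,s],[-s,c]])+p[:2]
def fit(S,M,two,x0=(.53,-.09,.2)):
    tS=cKDTree(S)
    def f(p):
        m=tr(p,M); d=cKDTree(m).query(S)[0]; r=np.minimum(d,.02).mean()
        if two: r+=np.minimum(tS.query(m)[0],.02).mean()
        return r
    best=min((minimize(f,(x0[0],x0[1],a),method="Nelder-Mead",options=dict(initial_simplex=[(x0[0],x0[1],a),(x0[0]+.02,x0[1],a),(x0[0],x0[1]+.02,a),(x0[0],x0[1],a+.1)],xatol=1e-5,fatol=1e-7)) for a in(-.25,.25)),key=lambda r:r.fun)
    return best.x,best.fun
if __name__=="__main__":
  for n in ["scene","side"]:
    c=pickle.load(open(n+"0.pkl","rb")); W=cloud(c); P=W.reshape(-1,3); col=c["frame"].reshape(-1,3).astype(int)
    near=(np.hypot(P[:,0]-.53,P[:,1]+.09)<.14)
    S=P[near&(P[:,2]>.17)&(P[:,2]<.195)][:,:2]; print(n,"top",fit(S,top,True))
    S=P[near&(P[:,2]>.019)&(P[:,2]<.03)&(col[:,2]>80)][:,:2]; print(n,"foot",len(S),fit(S,foot,True))
E
python3 fit.py
```

```text
scene top (array([ 0.53548489, -0.07678377, -0.23805937]), np.float64(0.0024601024080817234))
scene foot 1360 (array([ 0.54135272, -0.08090499, -0.20024127]), np.float64(0.0064906670835028464))
side top (array([ 0.53158393, -0.07930689, -0.22790923]), np.float64(0.0019958751794501776))
side foot 1998 (array([ 0.52914788, -0.08985239, -0.28104222]), np.float64(0.0065542856080824975))
```

View pics/scene0z.png

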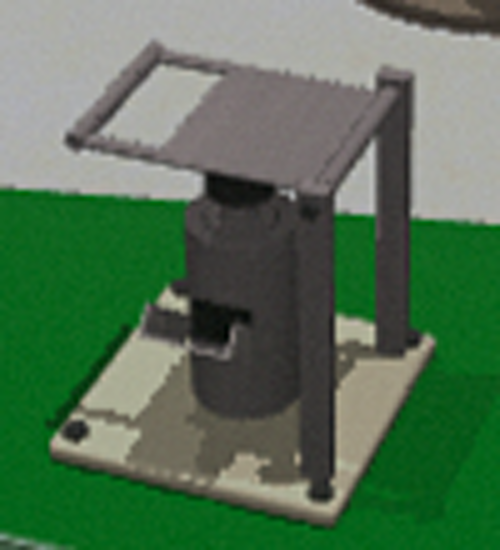

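View pics/side0z.png

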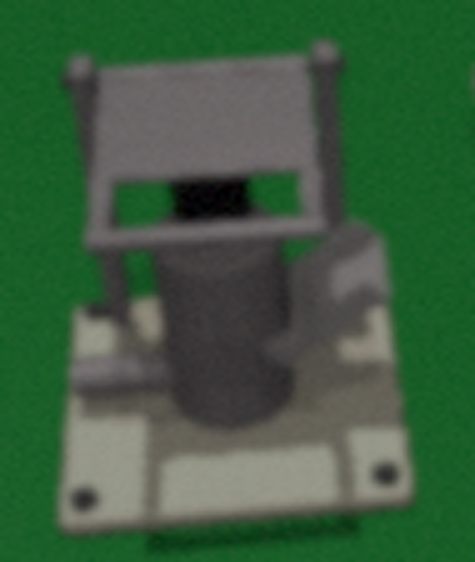

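```bash
cat > ov.py <<'E'
from h import *
def T(p,X):
    c,s=np.cos(p[2]),np.sin(p[2]); X=np.array(X,float)
    return np.c_[X[:,0]*c-X[:,1]*s+p[0],X[:,0]*s+X[:,1]*c+p[1],X[:,2]+.012]
def ov(n,c,p,out,r,k):
    img=cv2.resize(c["frame"][r],None,fx=k,fy=k,interpolation=cv2.INTER_CUBIC)
    def pl(X,col,closed=True):
        q=(proj(c,T(p,X))-[r[1].start,r[0].start]+.5)*k
        cv2.polylines(img,[np.round(q*8).astype(int).reshape(-1,1,2)],closed,col,1,cv2.LINE_AA,3)
    B=.075
    pl([(-B,-B,.012),(B,-B,.012),(B,B,.012),(-B,B,.012)],(0,0,255))
    z=.17
    pl([(-.045,-.067,.168),(.045,-.067,.168),(.045,.054,z),(-.045,.054,z)],(0,255,255))
    pl([(-.045,-.022,z),(.045,-.022,z)],(0,255,255))
    for s in(-1,1): pl([(s*.052-.005,.05,.177),(s*.052+.005,.05,.177),(s*.052+.005,.066,.177),(s*.052-.005,.066,.177)],(255,100,0))
    a=np.linspace(0,6.28,40); pl(np.c_[.028*np.cos(a),.028*np.sin(a),a*0+.116],(255,0,255))
    cv2.imwrite(out,img)
E
python3 - <<'E'
from ov import *
p=(.5335,-.078,-.233)
for n,r in [("scene",(slice(130,240),slice(235,335))),("side",(slice(190,315),slice(235,330)))]:
    ov(n,pickle.load(open(n+"0.pkl","rb")),p,f"pics/{n}_ov.png",r,5)
E
```

```text
(no output)
```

View pics/scene_ov.png

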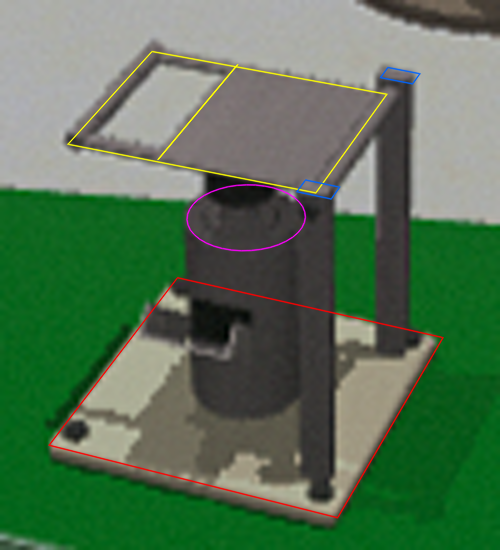

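View pics/side_ov.png

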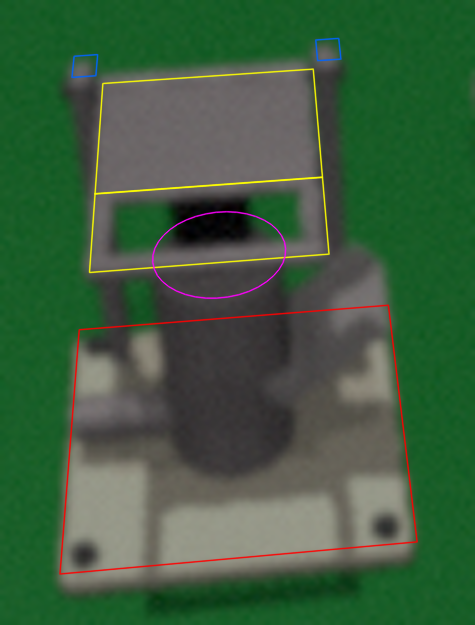

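Run:
```python
from h import *
for n in ["scene","side"]:
    P=cloud(pickle.load(open(n+"0.pkl","rb"))).reshape(-1,3); P=P[~np.isnan(P[:,0])]
    s=P[(P[:,0]>.1)&(P[:,0]<.8)&(P[:,1]>-.3)&(P[:,1]<.75)&(P[:,2]>.1)&(P[:,2]<.3)]
    for x in np.arange(.1,.8,.1):
        print(n,round(x,1),[round(float(t[:,2].max()),2) if len(t:=s[(s[:,0]>=x)&(s[:,0]<x+.1)&(s[:,1]>=y)&(s[:,1]<y+.15)])>5 else 0 for y in np.arange(-.3,.75,.15)])
```

```text
scene 0.1 [0, 0, 0, 0, 0, 0.27, 0.3, 0]
scene 0.2 [0, 0, 0, 0, 0, 0.3, 0.3, 0]
scene 0.3 [0, 0, 0, 0, 0, 0, 0.3, 0]
scene 0.4 [0, 0.19, 0, 0, 0, 0, 0, 0]
scene 0.5 [0.18, 0.19, 0, 0, 0, 0, 0, 0]
scene 0.6 [0, 0.19, 0, 0, 0, 0, 0, 0]
scene 0.7 [0, 0, 0, 0.1, 0.1, 0, 0, 0]
side 0.1 [0, 0, 0, 0, 0, 0.27, 0.3, 0]
side 0.2 [0, 0, 0, 0, 0, 0.3, 0.3, 0]
side 0.3 [0, 0, 0, 0, 0, 0, 0.3, 0]
side 0.4 [0, 0.19, 0, 0, 0, 0, 0, 0]
side 0.5 [0.18, 0.19, 0, 0, 0, 0, 0, 0]
side 0.6 [0, 0.19, 0, 0, 0, 0, 0, 0]
side 0.7 [0, 0, 0, 0.1, 0.1, 0, 0, 0]
```

>>> {"api": "play_rows", "payload": {
  "commands": [
    [0,0,-0.02,0],
    [0,0,-0.02,0],
    [0,0,0,-5],
    [0,0,0,-5],
    [0,0,0,0]
  ],
  "claw": 0.04,
  "force": 20
}}

```text
t: 0.65
eef_pos: [0.2677, 0.6195, 0.4445]
tool_rot: [-0.0, 0.116, 0.993, -0.0]
contact_force: [0.3, -0.1, 0.4]
gripper_width: 0.468
```

>>> {"api": "play_rows", "payload": {
  "commands": [
    [-0.03,-0.0257,0,0],
    [-0.03,-0.0257,0,0],
    [-0.03,-0.0257,0,0],
    [-0.03,-0.0257,0,0],
    [-0.03,-0.0257,0,0],
    [-0.03,-0.0257,0,0],
    [-0.03,-0.0257,0,0],
    [-0.03,-0.0257,0,0],
    [-0.03,-0.0257,0,0],
    [-0.03,-0.0257,0,0],
    [0,0,0,0]
  ]
}}

```text
t: 1.75
eef_pos: [0.5037, 0.2941, 0.4447]
tool_rot: [0.001, 0.123, 0.992, -0.001]
contact_force: [-0.1, -0.1, -0.4]
gripper_width: 0.466
```

>>> {"api": "play_rows", "payload": {
  "commands": [
    [-0.01,-0.0352,0,0],
    [-0.01,-0.0352,0,0],
    [-0.01,-0.0352,0,0],
    [-0.01,-0.0352,0,0],
    [-0.01,-0.0352,0,0],
    [-0.01,-0.0352,0,0],
    [-0.01,-0.0352,0,0],
    [-0.01,-0.0352,0,0],
    [-0.01,-0.0352,0,0],
    [-0.01,-0.0352,0,0],
    [-0.01,-0.0352,0,0],
    [-0.01,-0.0352,0,0],
    [0,0,0,0],
    [0,0,0,0]
  ]
}}

```text
t: 3.15
eef_pos: [0.5191, -0.1388, 0.4445]
tool_rot: [-0.0, 0.118, 0.993, 0.0]
contact_force: [0.6, 0.7, 0.0]
gripper_width: 0.467
```

```bash
cat >> h.py <<'E'
from scipy.spatial.transform import Rotation
def tool(o):
    w,x,y,z=o["tool_rot"]; return Rotation.from_quat([x,y,z,w]).as_matrix(),np.array(o["eef_pos"])
def wproj(c,o,X):
    R,t=tool(o); M=c["T_tool_cam"]; Xt=(np.atleast_2d(X)-t)@R; Xc=(Xt-M[:3,3])@M[:3,:3]
    r=np.hypot(Xc[:,0],Xc[:,1]); th=np.arctan2(r,Xc[:,2]); k=c["fx"]*th/np.maximum(r,1e-9)
    return np.c_[c["cx"]+k*Xc[:,0],c["cy"]+k*Xc[:,1]]
E
cat > wl.py <<'E'
import sys
from station import sensors, read_camera
from ov import *
tag=sys.argv[1]; p=(.5335,-.078,-.233)
o=sensors.get_obs(); c=read_camera("wrist"); img=c["frame"].copy()
R,t=tool(o); print(t,"yaw tool y",np.degrees(np.arctan2(R[1,1],R[0,1])),"F",o["contact_force"],"tz",R[:,2],"q",np.round(o["q"],2))
pickle.dump((o,c),open(f"w_{tag}.pkl","wb"))
cv2.imwrite(f"pics/w_{tag}.png",img)
for L in [[(-.045,-.067,.168),(.045,-.067,.168),(.045,.054,.17),(-.045,.054,.17)],[(-.045,-.022,.17),(.045,-.022,.17)],[(-.075,-.075,.012),(.075,-.075,.012),(.075,.075,.012),(-.075,.075,.012)]]:
    q=wproj(c,o,T(p,L)); cv2.polylines(img,[np.round(q).astype(int)],True,(0,255,255),1)
cv2.imwrite(f"pics/wo_{tag}.png",img)
d=c["depth"]; print("depth",d[d>0].min() if (d>0).any() else None)
E
python3 wl.py a
```

```text
[ 0.51912227 -0.13882207  0.44445822] yaw tool y 76.43094911129995 F [0.56073898 0.71195649 0.01527421] tz [-4.84448271e-04  2.72837421e-04 -9.99999845e-01] q [-0.19  0.22  0.39  1.86 -0.09  1.09  1.58]
depth 0.057403553
```

View pics/wo_a.png

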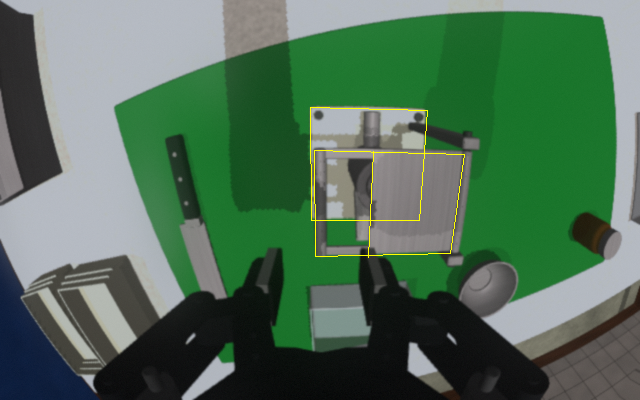

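>>> {"api": "play_rows", "payload": {
  "commands": [
    [0,0,0.02,0],
    [0,0,0.02,0],
    [0,0,0.02,0],
    [0,0,0.015,0],
    [0,0,0.015,0],
    [0,0,0.01,0],
    [0,0,0.009,0],
    [0,0,0,0],
    [0,0,0,0]
  ],
  "claw": 0.032
}}

```text
t: 4.1
eef_pos: [0.5195, -0.1382, 0.336]
tool_rot: [0.0, 0.116, 0.993, 0.0]
contact_force: [-0.4, 0.2, -0.0]
gripper_width: 0.374
```

```bash
python3 wl.py b
```

```text
[ 0.51947696 -0.13818904  0.33596685] yaw tool y 76.64853184575742 F [-0.44541366  0.16470795 -0.00992587] tz [ 3.14455067e-04  5.73168536e-05 -9.99999949e-01] q [-0.15  0.35  0.37  1.97 -0.16  0.85  1.64]
depth 0.057413857
```

View pics/wo_b.png

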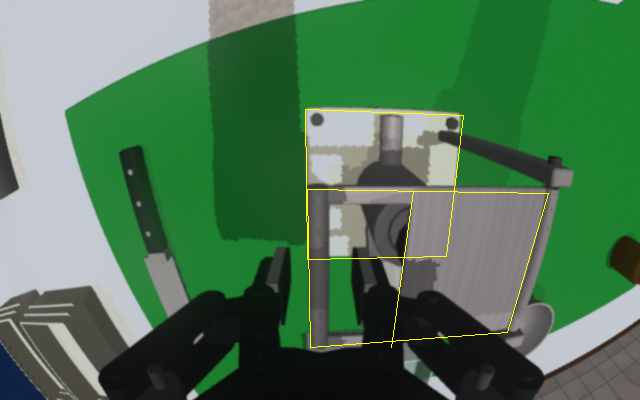

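Fingers straddle the bar (columns 285 and 355, bar at 319), with the right finger in the gap. Closing gently.

>>> {"api": "play_rows", "payload": {
  "commands": [
    [0,0,0,0],
    [0,0,0,0],
    [0,0,0,0],
    [0,0,0,0],
    [0,0,0,0],
    [0,0,0,0]
  ],
  "claw": 0.0,
  "force": 20
}}

```text
t: 4.75
eef_pos: [0.5193, -0.1392, 0.3362]
tool_rot: [0.0, 0.117, 0.993, -0.0]
contact_force: [-1.7, -4.3, 4.7]
gripper_width: 0.105
```

```bash
python3 wl.py c
python3 - <<'E'
import numpy as np
a=np.radians(np.arange(0,181,7.5)); y=-.12*np.cos(a); z=.12*np.sin(a)
print(np.round(np.c_[np.degrees(a[1:]),np.diff(y)*1e3,-np.diff(z)*1e3],1))
E
```

```text
[ 0.51931467 -0.13923013  0.33623197] yaw tool y 76.58931040248437 F [-1.74573897 -4.27699823  4.65608544] tz [ 8.96179994e-04 -8.70323787e-04 -9.99999220e-01] q [-0.15  0.34  0.37  1.97 -0.16  0.85  1.64]
depth 0.057042718
[[  7.5   1.  -15.7]
 [ 15.    3.1 -15.4]
 [ 22.5   5.  -14.9]
 [ 30.    6.9 -14.1]
 [ 37.5   8.7 -13.1]
 [ 45.   10.3 -11.8]
 [ 52.5  11.8 -10.3]
 [ 60.   13.1  -8.7]
 [ 67.5  14.1  -6.9]
 [ 75.   14.9  -5. ]
 [ 82.5  15.4  -3.1]
 [ 90.   15.7  -1. ]
 [ 97.5  15.7   1. ]
 [105.   15.4   3.1]
 [112.5  14.9   5. ]
 [120.   14.1   6.9]
 [127.5  13.1   8.7]
 [135.   11.8  10.3]
 [142.5  10.3  11.8]
 [150.    8.7  13.1]
 [157.5   6.9  14.1]
 [165.    5.   14.9]
 [172.5   3.1  15.4]
 [180.    1.   15.7]]
```

View pics/w_c.png

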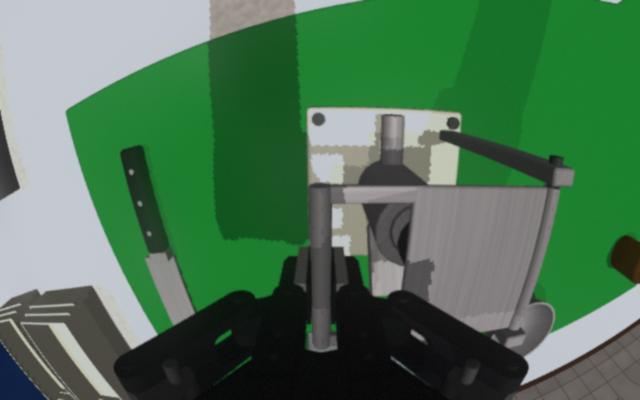

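>>> {"api": "play_rows", "payload": {
  "commands": [
    [0,-0.001,0,0],
    [0,0.001,-0.0157,0],
    [0,0.0031,-0.0154,0],
    [0,0.005,-0.0149,0],
    [0,0.0069,-0.0141,0],
    [0,0,0,0]
  ]
}}

```text
t: 5.4
eef_pos: [0.5227, -0.1243, 0.3972]
tool_rot: [0.001, 0.116, 0.993, -0.001]
contact_force: [-0.8, -5.6, 1.7]
gripper_width: 0.105
```

```bash
python3 wl.py d
```

```text
[ 0.52272297 -0.1243038   0.39723077] yaw tool y 76.64297372965268 F [-0.77513602 -5.61821012  1.6701582 ] tz [ 0.00107609 -0.00117863 -0.99999873] q [-0.2   0.27  0.38  1.91 -0.12  0.98  1.57]
depth 0.057782747
```

View pics/w_d.png

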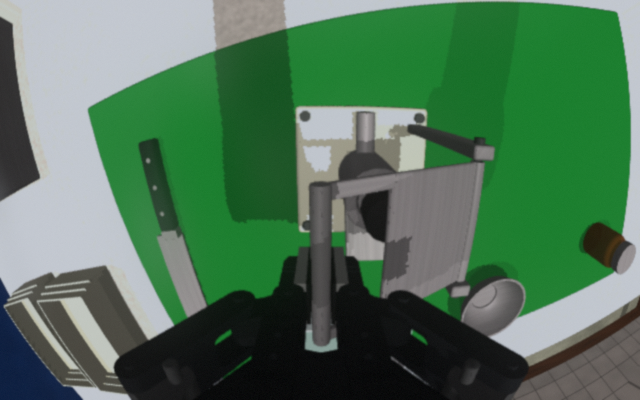

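Working: the bar is rising with the gripper and forces are small. Continuing.

>>> {"api": "play_rows", "payload": {
  "commands": [
    [0,0.0077,-0.0131,0],
    [0,0.0103,-0.0118,0],
    [0,0.0118,-0.0103,0],
    [0,0.0131,-0.0087,0],
    [0,0.0141,-0.0069,0],
    [0,0,0,0]
  ]
}}

```text
t: 6.05
eef_pos: [0.5359, -0.0683, 0.4491]
tool_rot: [0.0, 0.116, 0.993, -0.0]
contact_force: [-6.5, -6.0, 15.6]
gripper_width: 0.111
```

>>> {"api": "play_rows", "payload": {
  "commands": [
    [0,0.0149,-0.005,0],
    [0,0.0154,-0.0031,0],
    [0,0.0157,-0.001,0],
    [0,0.0157,0.001,0],
    [0,0,0,0]
  ]
}}

```text
t: 6.55
eef_pos: [0.5506, -0.0051, 0.455]
tool_rot: [0.0, 0.114, 0.993, 0.001]
contact_force: [-2.3, 2.0, 8.4]
gripper_width: 0.108
```

```bash
python3 wl.py e
```

```text
[ 0.55059256 -0.0051233   0.45496299] yaw tool y 76.8994548755757 F [-2.27422792  1.97632049  8.35494475] tz [ 5.56097445e-04  2.38846057e-03 -9.99996993e-01] q [-0.37  0.23  0.32  1.81 -0.08  1.11  1.32]
depth 0.057700895
```

View pics/w_e.png

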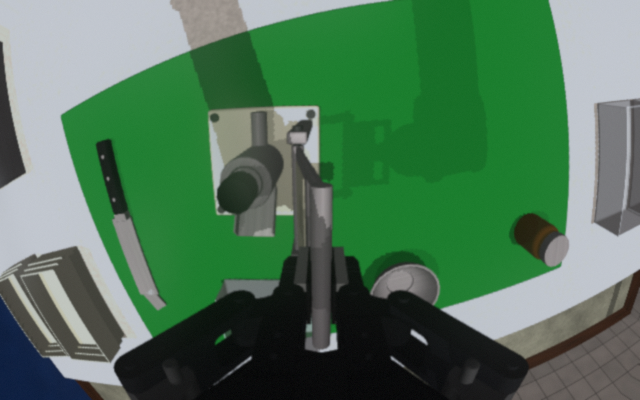

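>>> {"api": "play_rows", "payload": {
  "commands": [
    [0,0.0154,0.0031,0],
    [0,0.0149,0.005,0],
    [0,0.0141,0.0069,0],
    [0,0.0131,0.0087,0],
    [0,0.0118,0.0103,0],
    [0,0,0,0]
  ]
}}

```text
t: 7.2
eef_pos: [0.5663, 0.0612, 0.4185]
tool_rot: [-0.001, 0.115, 0.993, -0.0]
contact_force: [-2.0, 2.2, 0.7]
gripper_width: 0.105
```

>>> {"api": "play_rows", "payload": {
  "commands": [
    [0,0.0103,0.0118,0],
    [0,0.0087,0.0131,0],
    [0,0.0069,0.0141,0],
    [0,0.003,0.008,0],
    [0,0,0,0],
    [0,0,0,0]
  ]
}}

```text
t: 7.8
eef_pos: [0.5726, 0.0874, 0.3735]
tool_rot: [-0.001, 0.116, 0.993, 0.0]
contact_force: [-3.9, 3.2, 0.6]
gripper_width: 0.105
```

```bash
python3 wl.py f
```

```text
[0.57261651 0.08742625 0.37347988] yaw tool y 76.63948536102195 F [-3.86907917  3.205242    0.57238198] tz [-1.48881781e-03  4.07418668e-04 -9.99998809e-01] q [-0.47  0.36  0.27  1.84 -0.11  0.96  1.18]
depth 0.05786479
```

View pics/w_f.png

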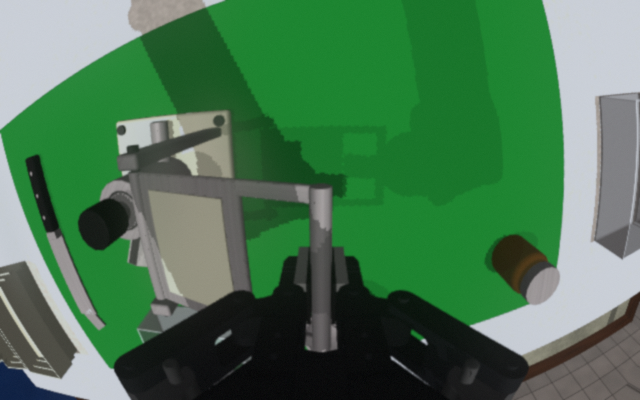

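>>> {"api": "play_rows", "payload": {
  "commands": [
    [0,0.003,0.008,0],
    [0,0.0015,0.008,0],
    [0,0.0005,0.003,0],
    [0,0,0,0],
    [0,0,0,0]
  ]
}}

```text
t: 8.35
eef_pos: [0.5738, 0.0921, 0.355]
tool_rot: [-0.0, 0.116, 0.993, 0.0]
contact_force: [-4.3, 3.2, 0.3]
gripper_width: 0.106
```

>>> {"api": "play_rows", "payload": {
  "commands": [
    [0,0,0,0],
    [0,0,0,0],
    [0,0,0,0],
    [0,0,0,0]
  ],
  "claw": 0.034
}}

```text
t: 8.75
eef_pos: [0.5744, 0.0915, 0.355]
tool_rot: [0.001, 0.117, 0.993, -0.0]
contact_force: [0.5, -0.0, -0.4]
gripper_width: 0.397
```

>>> {"api": "play_rows", "payload": {
  "commands": [
    [0,0,-0.01,0],
    [0,0,-0.015,0],
    [0,0,-0.02,0],
    [0,0,-0.02,0],
    [0,0,-0.02,0],
    [0,0,0,0]
  ]
}}

```text
t: 9.35
eef_pos: [0.5749, 0.0919, 0.4434]
tool_rot: [0.003, 0.117, 0.993, 0.001]
contact_force: [-0.8, -0.3, 0.1]
gripper_width: 0.398
```

```bash
python3 wl.py g
python3 - <<'E'
from station import read_camera
import cv2,pickle
for n,r in [("scene",(slice(100,240),slice(220,380))),("side",(slice(130,315),slice(220,340)))]:
    c=read_camera(n); pickle.dump(c,open(n+"1.pkl","wb")); cv2.imwrite(f"pics/{n}1.png",cv2.resize(c["frame"][r],None,fx=4 if n=="scene" else 3.2,fy=4 if n=="scene" else 3.2,interpolation=cv2.INTER_CUBIC))
E
```

```text
[0.57491354 0.09185237 0.44342332] yaw tool y 76.61166086366434 F [-0.83839367 -0.33880294  0.11690545] tz [ 0.00598191  0.0017289  -0.99998061] q [-0.49  0.29  0.28  1.76 -0.09  1.1   1.16]
depth 0.05796813
```

View pics/w_g.png

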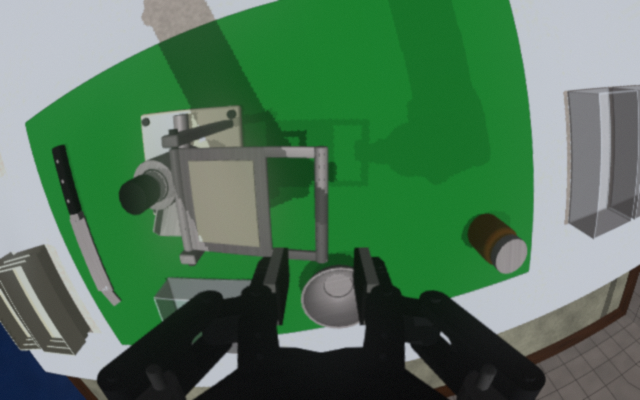

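View pics/scene1.png

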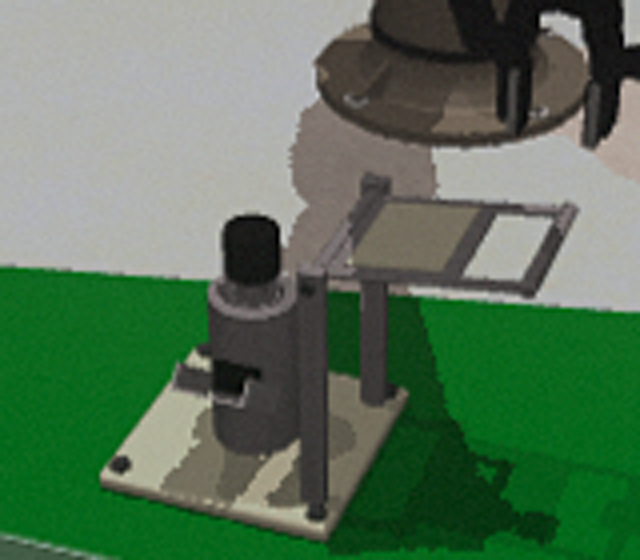

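View pics/side1.png

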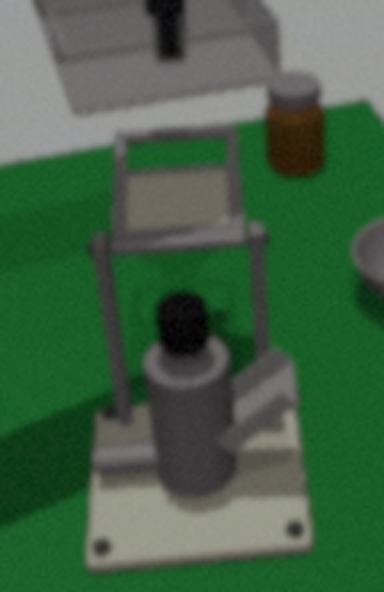

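```bash
python3 - <<'E'
from h import *
from scipy.optimize import least_squares
for n in ["scene","side"]:
    c=pickle.load(open(n+"1.pkl","rb")); P=cloud(c).reshape(-1,3); g=c["frame"].reshape(-1,3).max(1)
    near=np.hypot(P[:,0]-.5335,P[:,1]+.078)<.035
    for nm,lo,hi,r in[("knob",.146,.167,.017),("barrel",.09,.122,.028)]:
        s=P[near&(P[:,2]>lo)&(P[:,2]<hi)]
        f=least_squares(lambda p:np.hypot(s[:,0]-p[0],s[:,1]-p[1])-r,[.53,-.08],loss="soft_l1",f_scale=.002)
        print(n,nm,len(s),f.x)
    k=P[near&(P[:,2]>.165)]; print("knob top",np.percentile(k[:,2],[50,95]), np.median(k[k[:,2]>.169],axis=0))
E
python3 - <<'E'
from station import sensors
o=sensors.get_obs(); print(o["t"],o["eef_pos"],o["tool_rot"],o["gripper_width"])
E
```

```text
scene knob 105 [ 0.5319836 -0.0806706]
scene barrel 248 [ 0.5320032  -0.08057482]
knob top [0.17136327 0.1736911 ] [ 0.53511276 -0.08005839  0.17168256]
side knob 130 [ 0.53148981 -0.07860657]
side barrel 297 [ 0.53159589 -0.07874543]
knob top [0.17073345 0.1720186 ] [ 0.53089949 -0.08081142  0.17093271]
9.5 [0.57380603 0.09196499 0.4394306 ] [-1.86842181e-04  1.16390009e-01  9.93203568e-01 -5.58336593e-05] 0.3977789037227709
```

>>> {"api": "play_rows", "payload": {
  "commands": [
    [0,-0.03,0,0],
    [0,-0.03,0,0],
    [0.0016,-0.03,0,0],
    [0,-0.03,0,0],
    [0,-0.03,0,0],
    [0,-0.0266,0,0],
    [0,0,0,0],
    [0,0,0,0]
  ],
  "claw": 0.055
}}

```text
t: 10.3
eef_pos: [0.5313, -0.0796, 0.4389]
tool_rot: [-0.001, 0.117, 0.993, 0.0]
contact_force: [-0.1, 1.3, 0.3]
gripper_width: 0.644
```

```bash
python3 wl.py h
python3 - <<'E'
from h import *
o,c=pickle.load(open("w_h.pkl","rb")); img=c["frame"].copy()
a=np.linspace(0,6.28,40)
for z,r in((.172,.017),(.142,.017),(.128,.028)):
    q=wproj(c,o,np.c_[.532+r*np.cos(a),-.0795+r*np.sin(a),a*0+z]); cv2.polylines(img,[np.round(q).astype(int)],True,(0,0,255),1)
cv2.imwrite("pics/wk_h.png",img)
E
```

```text
[ 0.5313403  -0.07962579  0.43893339] yaw tool y 76.55838638285827 F [-0.13867411  1.28427071  0.25128248] tz [-1.42081874e-03  2.21819768e-04 -9.99998966e-01] q [-0.28  0.22  0.36  1.86 -0.09  1.07  1.46]
depth 0.05441761
```

View pics/wk_h.png

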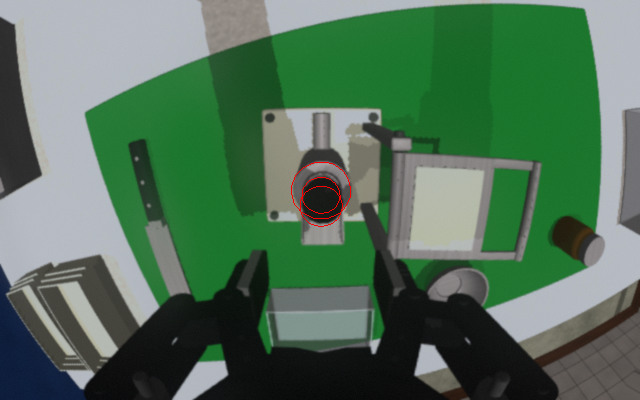

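>>> {"api": "play_rows", "payload": {
  "commands": [
    [0,0,0.02,0],
    [0,0,0.02,0],
    [0,0,0.02,0],
    [0,0,0.02,0],
    [0,0,0.015,0],
    [0,0,0.015,0],
    [0,0,0.01,0],
    [0,0,0.007,0],
    [0,0,0,0],
    [0,0,0,0]
  ]
}}

```text
t: 11.35
eef_pos: [0.5319, -0.0792, 0.313]
tool_rot: [0.0, 0.116, 0.993, 0.0]
contact_force: [-0.1, -0.0, -0.6]
gripper_width: 0.643
```

>>> {"api": "play_rows", "payload": {
  "commands": [
    [0,0,0,0],
    [0,0,0,0],
    [0,0,0,0],
    [0,0,0,0],
    [0,0,0,0],
    [0,0,0,0],
    [0,0,0,0]
  ],
  "claw": 0.0,
  "force": 70
}}

```text
t: 12.05
eef_pos: [0.5321, -0.0793, 0.3136]
tool_rot: [0.001, 0.116, 0.993, 0.0]
contact_force: [-0.7, 0.5, 5.5]
gripper_width: 0.377
```

```bash
python3 wl.py i
```

```text
[ 0.53210601 -0.07925756  0.31364525] yaw tool y 76.63718624183 F [-0.68694725  0.49827677  5.49716094] tz [ 1.83434736e-03  5.29336747e-04 -9.99998177e-01] q [-0.23  0.37  0.33  1.99 -0.17  0.8   1.53]
depth 0.058153648
```

View pics/w_i.png

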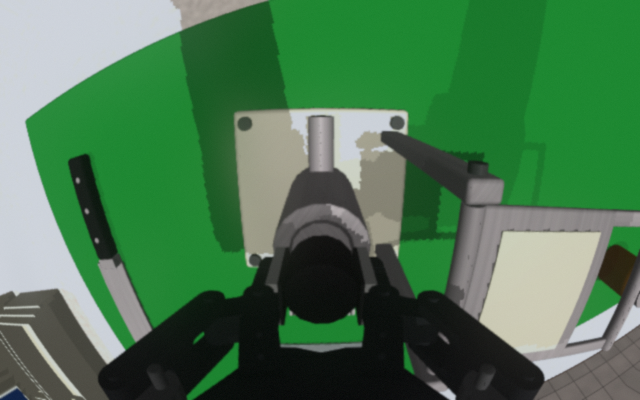

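```bash
cat > avg.py <<'E'
from station import sensors, read_camera
import numpy as np,pickle
Z=[];F=[]
for i in range(10):
    c=read_camera("scene" if i%2 else "side"); o=sensors.get_obs(); Z.append(o["eef_pos"]);F.append(o["contact_force"])
print(o["t"],np.mean(Z,0),np.std(Z,0),np.mean(F,0),o["gripper_width"])
E
python3 avg.py
```

```text
12.6 [ 0.53211256 -0.07923104  0.31364552] [8.55060578e-06 1.86836836e-05 1.36647248e-05] [-0.41436214  1.40395992  6.16112628] 0.38018391790997164
```

>>> {"api": "play_rows", "payload": {
  "commands": [
    [0,0,-0.004,0],
    [0,0,-0.005,0],
    [0,0,-0.005,0],
    [0,0,-0.005,0],
    [0,0,-0.005,0],
    [0,0,-0.006,0],
    [0,0,-0.006,0],
    [0,0,-0.006,0],
    [0,0,-0.005,0],
    [0,0,-0.003,0],
    [0,0,0,0],
    [0,0,0,0]
  ]
}}

```text
t: 13.8
eef_pos: [0.5318, -0.0794, 0.3631]
tool_rot: [0.0, 0.116, 0.993, 0.0]
contact_force: [2.0, 3.4, -2.5]
gripper_width: 0.38
```

```bash
python3 avg.py;  python3 - <<'E'
from station import read_camera
import cv2,pickle
for n,r in [("scene",(slice(110,220),slice(250,360))),("side",(slice(180,315),slice(230,330)))]:
    c=read_camera(n); pickle.dump(c,open(n+"2.pkl","wb")); cv2.imwrite(f"pics/{n}2.png",cv2.resize(c["frame"][r],None,fx=5 if n=="scene" else 4.4,fy=5 if n=="scene" else 4.4,interpolation=cv2.INTER_CUBIC))
E
```

```text
14.3 [ 0.53175957 -0.0793509   0.36280281] [1.12626484e-05 1.91709727e-05 7.80842400e-05] [ 2.20960866  3.42645647 -1.36158019] 0.38257390701810967
```

View pics/scene2.png

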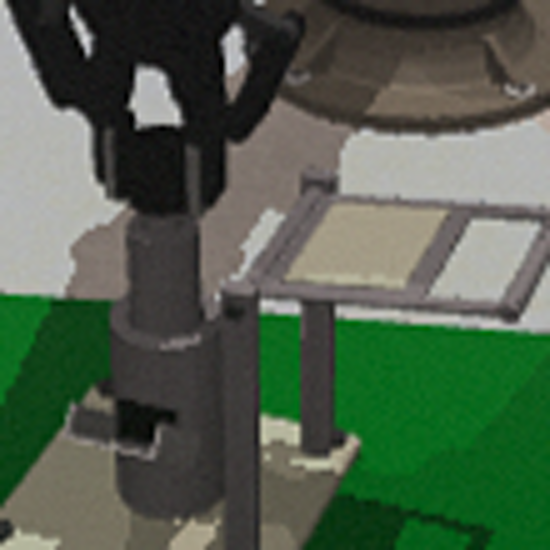

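View pics/side2.png

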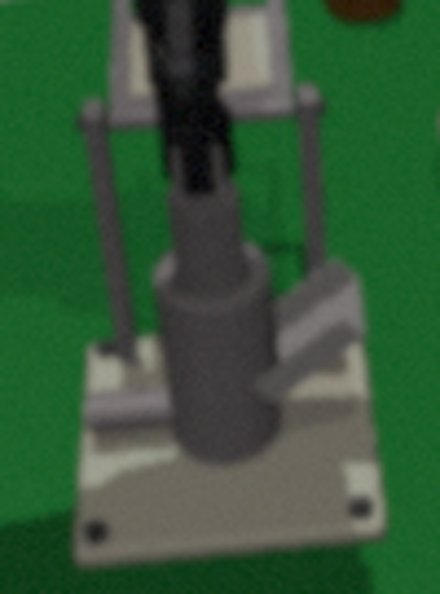

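```bash
cat > sh.py <<'E'
import sys
from h import *
k=sys.argv[1]; lift=float(sys.argv[2])
for n,r,s in [("scene",(slice(120,200),slice(260,320)),7),("side",(slice(200,270),slice(255,300)),8)]:
    c=pickle.load(open(n+k+".pkl","rb")); P=cloud(c); d=np.hypot(P[...,0]-.532,P[...,1]+.0795)
    q=P[(d<.016)&(P[...,2]>.14)&(P[...,2]<.25)]
    print(n,"hist z",np.histogram(q[:,2],np.arange(.14,.25,.005)))
    f=c["frame"]; img=cv2.resize(f[r],None,fx=s,fy=s,interpolation=cv2.INTER_CUBIC); img=cv2.convertScaleAbs(img,alpha=1.6,beta=20)
    a=np.linspace(0,6.28,60)
    for z,rad,col in((.128+lift,.017,(0,0,255)),(.128+lift+.014,.017,(255,255,0)),(.128,.028,(0,255,255)),(.128,.018,(0,255,0))):
        u=(proj(c,np.c_[.532+rad*np.cos(a),-.0795+rad*np.sin(a),a*0+z])-[r[1].start,r[0].start]+.5)*s
        cv2.polylines(img,[np.round(u).astype(int)],True,col,1,cv2.LINE_AA)
    cv2.imwrite(f"pics/sh_{n}{k}.png",img)
E
python3 sh.py 2 .0492
```

```text
scene hist z (array([ 8,  9, 10, 11,  8, 13, 12, 49, 12,  8,  5,  9,  8, 10, 10, 22, 56,
        0,  0,  0,  0]), array([0.14 , 0.145, 0.15 , 0.155, 0.16 , 0.165, 0.17 , 0.175, 0.18 ,
       0.185, 0.19 , 0.195, 0.2  , 0.205, 0.21 , 0.215, 0.22 , 0.225,
       0.23 , 0.235, 0.24 , 0.245]))
side hist z (array([ 8,  7,  5,  4,  4, 11,  9, 42,  0,  0,  1,  0,  1,  3,  3,  9,  4,
        0,  0,  0,  0]), array([0.14 , 0.145, 0.15 , 0.155, 0.16 , 0.165, 0.17 , 0.175, 0.18 ,
       0.185, 0.19 , 0.195, 0.2  , 0.205, 0.21 , 0.215, 0.22 , 0.225,
       0.23 , 0.235, 0.24 , 0.245]))
```

View pics/sh_scene2.png

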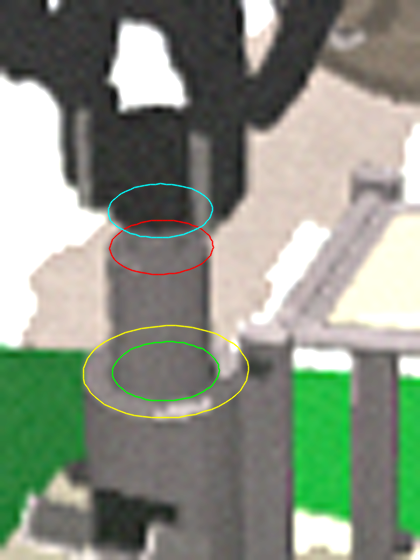

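View pics/sh_side2.png

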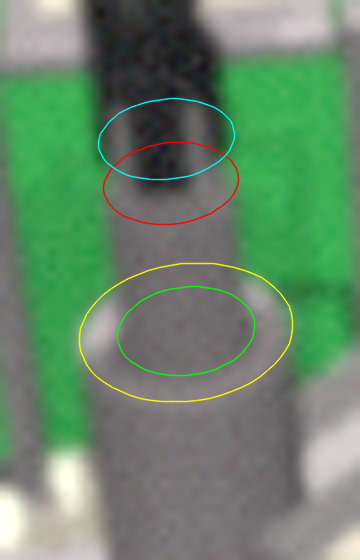

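>>> {"api": "play_rows", "payload": {
  "commands": [
    [0,0,-0.003,0],
    [0,0,-0.003,0],
    [0,0,-0.002,0],
    [0,0,-0.0015,0],
    [0,0,0,0],
    [0,0,0,0],
    [0,0,0,0]
  ]
}}

```text
t: 15.1
eef_pos: [0.5317, -0.0794, 0.3724]
tool_rot: [0.0, 0.116, 0.993, 0.0]
contact_force: [2.4, 4.0, -4.4]
gripper_width: 0.378
```

```bash
python3 avg.py
python3 - <<'E'
from station import read_camera,sensors
from h import *
for n in ["scene","side"]:
    c=read_camera(n); pickle.dump(c,open(n+"3.pkl","wb"))
print(sensors.get_obs()["eef_pos"])
for k in "23":
  for n in ["scene","side"]:
    c=pickle.load(open(n+k+".pkl","rb")); P=cloud(c).reshape(-1,3); P=P[~np.isnan(P[:,0])]; d=np.hypot(P[:,0]-.532,P[:,1]+.0795); z=P[:,2]
    e=.177+(.0095 if k=="3" else 0)
    m=lambda s:(round(float(np.median(z[s])),4),int(s.sum()))
    print(k,n,"shoulder",m((d<.015)&(abs(z-e)<.004)),"knobtop",m((d<.014)&(abs(z-e-.044)<.006)),"rim",m((d>.019)&(d<.027)&(abs(z-.128)<.006)))
E
python3 sh.py 3 .06|tail -0
```

```text
15.6 [ 0.53169055 -0.07941707  0.37233205] [1.77181435e-05 9.64438513e-06 1.66102765e-05] [ 2.16209473  3.490456   -2.85419988] 0.38262719434610143
[ 0.53169408 -0.07940014  0.37226989]
2 scene shoulder (0.1772, 43) knobtop (0.2209, 53) rim (0.1278, 96)
2 side shoulder (0.1759, 44) knobtop (0.2198, 4) rim (0.1268, 134)
3 scene shoulder (0.1869, 43) knobtop (0.2306, 54) rim (0.1275, 96)
3 side shoulder (0.1853, 41) knobtop (0.229, 5) rim (0.1269, 138)Exception ignored on flushing sys.stdout:
BrokenPipeError: [Errno 32] Broken pipe
```

View pics/sh_scene3.png

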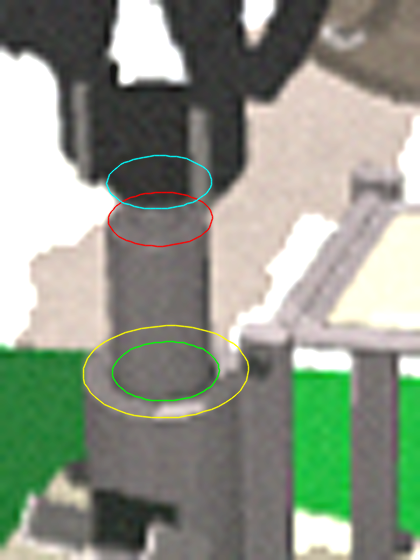

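View pics/sh_side3.png

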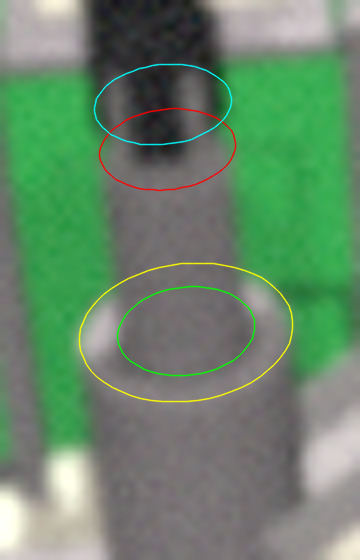

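>>> {"api": "play_rows", "payload": {
  "commands": [
    [0,0,-0.0012,0],
    [0,0,0,0],
    [0,0,0,0],
    [0,0,0,0],
    [0,0,0,0],
    [0,0,0,0]
  ]
}}

```text
t: 16.3
eef_pos: [0.5316, -0.0794, 0.3732]
tool_rot: [-0.0, 0.116, 0.993, -0.0]
contact_force: [2.4, 3.9, -6.7]
gripper_width: 0.377
```

```bash
cat > m.py <<'E'
from station import read_camera,sensors
from h import *
R={"scene":[],"side":[]}
for i in range(5):
  for n in R:
    c=read_camera(n); pickle.dump(c,open(n+"4.pkl","wb")); P=cloud(c).reshape(-1,3); P=P[~np.isnan(P[:,0])]; d=np.hypot(P[:,0]-.532,P[:,1]+.0795); z=P[:,2]
    m=lambda s:np.median(z[s])
    R[n].append((m((d<.015)&(abs(z-.1875)<.0045)),m((d<.014)&(abs(z-.2315)<.006)),m((d>.019)&(d<.027)&(abs(z-.128)<.006))))
for n in R: print(n,np.mean(R[n],0),np.std(R[n],0))
o=sensors.get_obs();print(o["t"],o["eef_pos"],o["contact_force"],o["gripper_width"])
E
python3 m.py
```

```text
scene [0.18766893 0.23150576 0.12770138] [2.80140110e-04 1.28526744e-04 7.58602154e-05]
side [0.18659627 0.23050844 0.12681206] [0.00011381 0.00031447 0.00010766]
16.8 [ 0.53160201 -0.07940025  0.37336091] [ 3.02322717  3.38811518 -7.20669007] 0.38152415308217147
```

```bash
python3 wl.py z
python3 - <<'E'
import pickle,cv2,numpy as np
c=pickle.load(open("scene4.pkl","rb"));cv2.imwrite("pics/scene4.png",c["frame"])
s=pickle.load(open("side4.pkl","rb"));f=s["frame"][195:290,250:315]
f=cv2.resize(f,None,fx=6,fy=6,interpolation=cv2.INTER_CUBIC);cv2.imwrite("pics/side4z.png",cv2.convertScaleAbs(f,alpha=2,beta=-20))
from station import sensors;o=sensors.get_obs();print(o["t"],o["eef_pos"])
E
```

```text
[ 0.53160201 -0.07940025  0.37336091] yaw tool y 76.63360752622035 F [ 3.02322717  3.38811518 -7.20669007] tz [-1.37466776e-04  1.80251769e-05 -9.99999990e-01] q [-0.26  0.29  0.35  1.94 -0.13  0.93  1.49]
depth 0.057328366
16.85 [ 0.5316075  -0.07942743  0.37338299]
```

View pics/scene4.png

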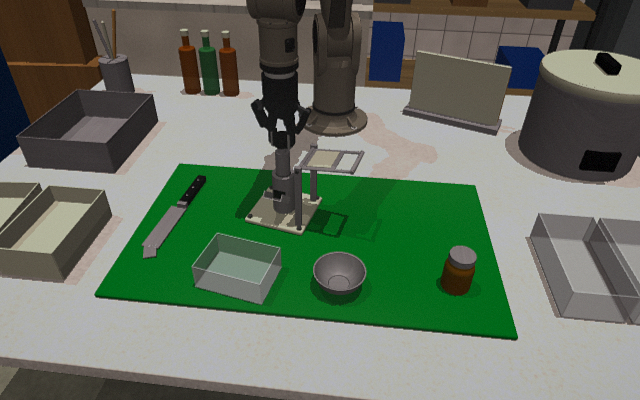

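View pics/side4z.png

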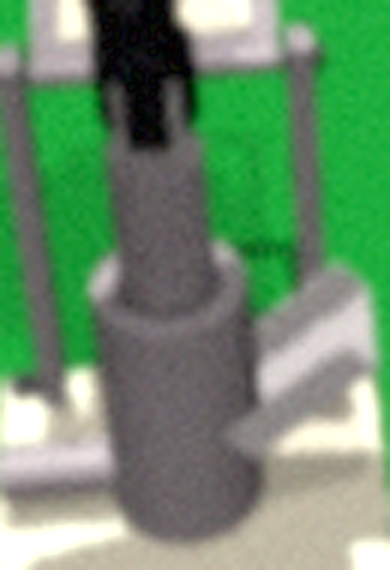

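View pics/w_z.png

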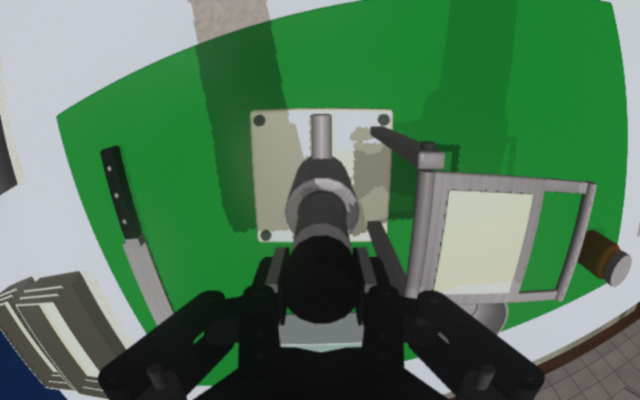

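The pictures show the keeper on its back (scene picture, about 335,160), the plunger held up in the gripper, and the knife, tub, bowl and jar at the same pixels as at the start. The pose has settled at about 59.8 mm, so I'm handing in.

```bash
python3 -c "
from station import bot
print(bot.hand_in())"
```

```text
the job is handed in; nothing more can be done
None
```

The press is ready for loading: the keeper is folded onto its back and the plunger is held up at about 60 mm. I handed in at about 17 s with the arm still gripping the knob at 70 N.

- **Keeper:** I gripped the bar at 20 N, swung it over its arc to just short of the end stop and let it go. The scene and wrist pictures show it on its back, clear of the plunger.
- **Plunger height:** depth from the two fixed cameras puts the piston's upper end 60.0 mm (scene) and 59.8 mm (side) above the rim. Knob height gives 59.7 to 59.8 mm, and the arm's own travel gives 59.7 mm. They agree within 0.3 mm, with no sign of slip.
- **Scored line:** I could not see it in any picture, so the height rests on these measurements, not on sighting the line.
- **Forces:** the highest force component I read was about 16 N, during the keeper swing. At the end it was about 8 N in total, part of it sideways from the plunger in the bore.
- **Things around the press:** the knife, tub, bowl and jar look unmoved by eye in the scene picture.

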